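Open the screen-drying cabinet by its gravity latch

TASK

Open the little plywood drying cabinet: ease its gate in against the soft seal until the latch bar comes under the slot in the top of the yellow catch, lift the bar out through the slot by its black knob, and swing the gate open to about a right angle, gently and in control. Feel for the slot and never force the bar against the catch. At the end leave the gate standing open with the bar let down again, and the ink bottles, the jar and the squeegee as they were.

Things in the scene. Friction and masses are not known exactly. Their poses are not given: they have to be found in the camera images.
- drying_cabinet: plywood cabinet 260 deep (x), 300 wide (y), 250 mm high, fixed to the bench; origin under its centre; its front faces its own -x and, as placed, roughly the world's -y. A wood gate with an amber pane fills the front from y = +130 to -96 mm, its face 144 mm before the cabinet's centre
- gate (a joint): angle of the gate (rad): about 0 closed and just touching the foam seal, growing as it swings out to the front (up to 1.9), negative as it is pressed in. The upright hinge is at the cabinet's +y edge, the free edge 226 mm from it. The seal gives softly, about 0.2 N per mm at the free edge; hinge friction is slight and the gate stays where it is left
- gate_hinge (a point): point on the hinge line in the plane of the gate's front face, 205 mm above the bench, level with the bar's pivot; it turns with the gate: x points into the gate from its front, -y along the gate to its free edge
- latch_bar: flat steel gravity bar on the gate's front, 203 x 14 x 6 mm, about 170 g with its knob; origin on its pivot, 65 mm from the hinge line, 205 mm above the bench, 17 mm before the gate's face. Lies level along the gate, past its free edge and through the catch 180 mm from the pivot. Its free end swings up to 0.19 rad (35 mm) and falls back to level by its own weight
- lift_knob (a point): centre of the black knob on the bar: a cylinder 24 mm in diameter, 28 mm long, axis along the bar's x (level, square to the gate), 100 mm from the bar's pivot, 165 mm from the hinge line, 52 mm before the gate's face, 45 mm below the cabinet's top. Room all round for fingers from above. It rises 100 mm per rad of the bar
- bar_end (a point): middle of the bar's free end, 191 mm from its pivot, 205 mm above the bench when level. To come out over the catch's lips the bar must be lifted by at least 0.125 rad (this point by 24 mm)
- catch: catch bracket, origin where the level bar crosses it, 245 mm from the hinge line. It holds a yellow lipped channel, 14 mm wide, round the bar: lips 5 mm thick, 2.5 mm over the bar, with a slot 8 mm wide between the front and rear lip. The bar rests under the front lip. Slot middle: 3 to 18 mm inward (cabinet +x) of the origin, not measured; pressed too far, the bar is under the rear lip
- green_bottle: green squeeze bottle of ink, 52 mm in diameter, 154 mm high with its nozzle, standing on the bench before the cabinet, beyond the gate's sweep; origin under its centre
- purple_bottle: purple squeeze bottle of the same size, also standing before the cabinet beyond the gate's sweep; origin under its centre
- medium_jar: clear jar with a white cap, 72 mm in diameter, 95 mm high, standing before the cabinet beyond the gate's sweep; origin under its centre
- squeegee: wooden squeegee with an orange blade, 200 mm long, 22 mm high, lying on the cabinet's top; origin under the middle of its handle

How it is judged:
By the outcome, as a careful person would: the job done as asked, in the order asked, and still so for the second after the job is handed in, with the robot touching nothing.
It also fails if it takes over 72 s, if anything falls off the work surface, if the arm or the gripper's body presses on something with over 40 N, if the wrist force passes 120 N, or if a joint passes its speed limit or range.

ROBOT

A 7-joint arm with a two-finger parallel gripper is mounted at the origin on the work surface. World frame = base frame: x ahead of the robot, y to its left, z up, the work surface at z = 0. Lengths are in m, angles in rad, forces in N, time in s.
With the tool pointing down it reaches from about 0.425 to 0.875 m from the base axis. Payload 4.7 kg.
Tool frame: the origin (TCP) lies midway between the tips of the shut fingers; the grasp point (between the pads) lies 19 mm behind it; z points along the fingers, y is the direction in which the jaws open and shut (so a half turn about z gives the same grasp; the last joint's range is limited). The gripper opens to 85 mm and grips with 20 to 120 N. Pads are 22 mm wide; open, the fingers measure 114 mm over their backs; the gripper's body (76 mm by 85 mm) begins 54 mm behind the grasp point. The pads swing forward as they close: fully open they stand 13 mm farther back than shut.
Start: joints at [1.163, 0.321, -0.07, 1.45, 0.023, 1.371, -0.057], TCP at [0.266, -0.593, 0.231] pointing down, gripper open.
Joint ranges: [-2.86, 2.86], [-0.3, 2.09], [-1.38, 1.24], [0.06, 2.45], [-1.56, 4.7], [0.09, 2.05], [-2.69, 2.69]. Speed limits (rad/s): [2.57, 2.57, 3.14, 3.14, 3.14, 3.14, 3.14].

INTERFACE

Orientations are given as a unit quaternion [w, x, y, z].
In Python, from station import arm gives the robot as it stands.
- The arm moves only by the tool carry_out, never from a script. Its arguments are lists of equal length, an entry for each row: "hand": the opening, from 0 (shut) to 1 (fully open); "dp": the shift along the tool's x, y, z in cm, a list of three; "delta_rot": the turn, a rotation vector about the tool's x, y, z in degrees, a list of three. In form: {"hand": [hand, ...], "dp": [[x, y, z], ...], "delta_rot": [[ax, ay, az], ...]}. A call has 1 to 10 rows; each row shifts and turns the pose as measured when the row begins, along the tool's axes as they then stand; what a row does not reach is not made up. A row lasts 1/10 s, in which the tool goes at most 50 mm and 8.59 degrees, less where a joint would pass 70% of its speed; a pose out of reach is approached as far as the arm can. A call with a gripper value outside its range is refused whole. The fingers move at their own pace and stop on an object; "squeeze" is the grip in N (left out, the last holds). Time passes only in rows, so rows that do not move let the fingers close. It gives the time, the measured TCP pose, the force and the opening at its end, in the units of the state.
- arm.observe(): the state, without advancing time (a new reading comes with each control period).
- arm.read_camera(name): name is "scene" or "top" or "wrist"; returns the picture (420x560x3 uint8, red, green, blue); there is no depth.
- arm.camera_info(name): a dict with "camera_matrix" (3x3 intrinsics, pixels), "extrinsics" (4x4, takes a point from camera to world coordinates). Camera axes: x right, y up, looking along -z (the intrinsics and any distortion apply to the point x, -y, -z); pixel columns grow to the right and rows downward; lengths in m; the calibration is good to about 2 mm. A picture is of the moment at which its call begins: read the wrist's pose just before it. camera_info takes no time and is no camera call; for the wrist camera it gives the pose at the moment of the call.
- arm.hand_in(): hands the job in, once; it reports no verdict.
Trained networks look in the newest picture that a camera, given by its name, has taken for a name from the list of things; names that differ only in an ending like _2 or _b are one class to them, and where a whole thing is asked for, a point or a joint stands for the part that bears it (a point fixed in the world has none). Each returns a list of dicts, best first, with "confidence" (0 to 1); they miss things now and then, are a little off and sometimes report something else, mostly with a low value. They report only what shows in the picture. A call takes as long as a camera call.
- arm.recognise(camera, label): "at" ([x, y, z] in m, in world coordinates, good to about 4 mm: the middle of the surface that is visible of it).
The state is a dict: "t": time; "q": joint angles; "dq": joint speeds; "joint_torque": joint torques, N m; "tool_pos": TCP position; "eef_rot": TCP orientation; "ft_force": force on the tool from outside, world axes, zero at the start; "torque": the same for the moment, N m; "finger_gap": opening from 0.0 (shut) to 1.0 (fully open).
Only numpy, scipy, OpenCV 4.12 (cv2) and the standard library are available. Lean on these libraries where they do the work, as an engineer would, in place of code of your own. Each camera call takes 0.05 s, during which the arm holds its last target. There are 200 camera calls.

## Working session

There is one attempt and no reset: what is moved stays moved. The work goes in short steps, Python scripts to look and compute and a tool call to move; the robot and the scene stay as the last step left them, time stands still between calls to the robot, and variables do not carry over. Pictures are saved under pics/ and viewed, about 8 in all and at most 12, crops included, and the job is handed in when it is done.

Besides the shell and the picture viewer there is one more tool, called after "Request:" as a command line: name --argument value ..., lists and objects as JSON in quotes. carry_out: Moves the arm, as the interface text tells. Its arguments: {"type":"object","properties":{"hand":{"type":"array"},"dp":{"type":"array"},"delta_rot":{"type":"array"},"squeeze":{"type":"number"}},"required":["hand","dp","delta_rot"]}

```bash
mkdir -p pics
python3 - <<'E'
from station import arm
import cv2,numpy as np
o=arm.observe();print({k:np.round(v,3).tolist() for k,v in o.items()})
for c in ["scene","top"]:
    im=arm.read_camera(c);cv2.imwrite(f"pics/{c}1.png",im[:,:,::-1])
    for n in ["drying_cabinet","lift_knob","bar_end","catch","gate_hinge","latch_bar","green_bottle","purple_bottle","medium_jar","squeegee"]:
        try: print(c,n,[(np.round(d["at"],3).tolist(),round(d["confidence"],2)) for d in arm.recognise(c,n)[:2]])
        except Exception as e: print(c,n,e)
a=cv2.imread("pics/scene1.png");b=cv2.imread("pics/top1.png")
cv2.imwrite("pics/both1.png",cv2.resize(np.hstack([a,b]),(800,300)))
E
```

```text
{'t': 0.0, 'q': [1.163, 0.322, -0.07, 1.452, 0.023, 1.371, -0.057], 'dq': [-0.001, -0.001, -0.0, -0.0, 0.0, -0.001, -0.001], 'joint_torque': [0.0, -49.359, -0.382, -31.433, 0.013, 0.011, -0.0], 'tool_pos': [0.266, -0.593, 0.23], 'eef_rot': [-0.001, 0.978, 0.209, -0.0], 'ft_force': [1.132, -0.499, -0.079], 'torque': [0.037, 0.019, 0.018], 'finger_gap': 1.001}
scene drying_cabinet [([0.609, 0.004, 0.247], 0.73)]
scene lift_knob [([0.624, -0.059, 0.209], 0.8)]
scene bar_end [([0.624, -0.065, 0.213], 0.76)]
scene catch []
scene gate_hinge [([0.58, -0.035, 0.156], 0.89)]
scene latch_bar [([0.624, -0.062, 0.212], 0.67)]
scene green_bottle [([0.542, -0.364, 0.088], 0.7)]
scene purple_bottle [([0.468, -0.378, 0.096], 0.92), ([0.58, -0.037, 0.158], 0.23)]
scene medium_jar [([0.375, -0.406, 0.09], 0.81)]
scene squeegee [([0.624, -0.059, 0.211], 0.19)]
top drying_cabinet [([0.578, 0.063, 0.247], 0.9)]
top lift_knob [([0.623, -0.06, 0.212], 0.61)]
top bar_end [([0.622, -0.065, 0.215], 0.64), ([0.579, 0.061, 0.246], 0.23)]
top catch [([0.71, -0.043, 0.213], 0.57)]
top gate_hinge [([0.598, -0.044, 0.228], 0.61)]
top latch_bar [([0.622, -0.062, 0.211], 0.77)]
top green_bottle [([0.53, -0.345, 0.093], 0.58)]
top purple_bottle [([0.459, -0.357, 0.092], 0.64)]
top medium_jar [([0.359, -0.389, 0.093], 0.71), ([0.46, -0.356, 0.095], 0.62)]
top squeegee [([0.573, 0.144, 0.264], 0.89)]
```

View pics/scene1.png

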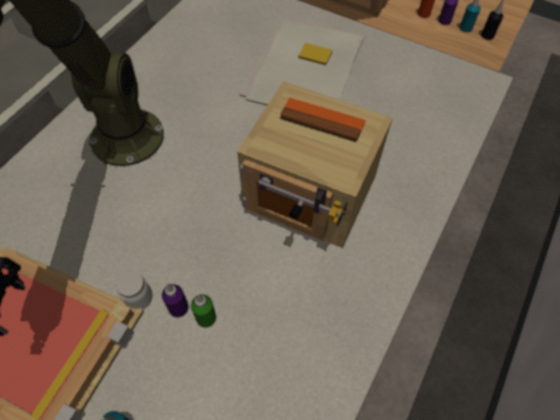

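View pics/top1.png

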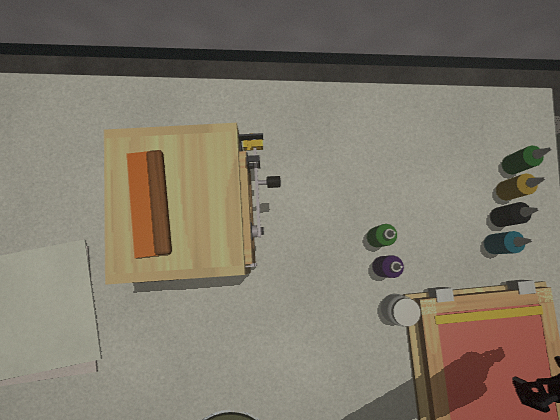

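The scene view shows the cabinet with its gate facing −y, the black knob at about (296,209) and the yellow catch at (337,212). In the top view the cabinet top is bounded by (105,131), (238,124), (243,276) and (107,283). The knob is at (273,182) and the catch at (252,142). The squeegee lies on the cabinet's top. The hinge is on the robot side, with low x.

```bash
cat > h.py <<'E'
from station import arm
import cv2,numpy as np
def px2w(cam,uv,z,info=None):
    i=info or arm.camera_info(cam);K=np.array(i["camera_matrix"]);T=np.array(i["extrinsics"])
    u,v=uv;d=np.linalg.inv(K)@[u,v,1];d=T[:3,:3]@(d*[1,-1,-1]);o=T[:3,3]
    return o+d*(z-o[2])/d[2]
def w2px(cam,p):
    i=arm.camera_info(cam);K=np.array(i["camera_matrix"]);T=np.array(i["extrinsics"])
    c=(T[:3,:3].T@(np.array(p)-T[:3,3]))*[1,-1,-1];c=K@c;return c[:2]/c[2]
E
python3 - <<'E'
from h import *
np.set_printoptions(precision=4,suppress=True)
print(arm.camera_info("top").keys())
for uv in [(105,131),(238,124),(243,276),(107,283)]: print(px2w("top",uv,.25))
print("knob top",px2w("top",(266,182),.217),px2w("top",(280,182),.217))
print("knob scene",px2w("scene",(296,209),.205))
im=cv2.imread("pics/top1.png");c=cv2.resize(im[110:300,200:300],None,fx=4,fy=4,interpolation=cv2.INTER_CUBIC)
im=cv2.imread("pics/scene1.png");d=cv2.resize(im[140:255,230:370],None,fx=4,fy=4,interpolation=cv2.INTER_CUBIC)
cv2.imwrite("pics/c1.png",cv2.resize(c,None,fx=.78,fy=.78));
r=np.zeros((593,800,3),np.uint8);c=cv2.resize(c,(312,593));r[:,:312]=c;d=cv2.resize(d,(488,401));r[:401,312:]=d;cv2.imwrite("pics/c2.png",r)
E
```

```text
dict_keys(['camera_matrix', 'extrinsics'])
[0.7144 0.2422 0.25  ]
[ 0.7354 -0.0174  0.25  ]
[ 0.4372 -0.0355  0.25  ]
[0.4211 0.2171 0.25  ]
knob top [ 0.6257 -0.0749  0.217 ] [ 0.6263 -0.1034  0.217 ]
knob scene [ 0.6283 -0.0839  0.205 ]
```

View pics/c2.png

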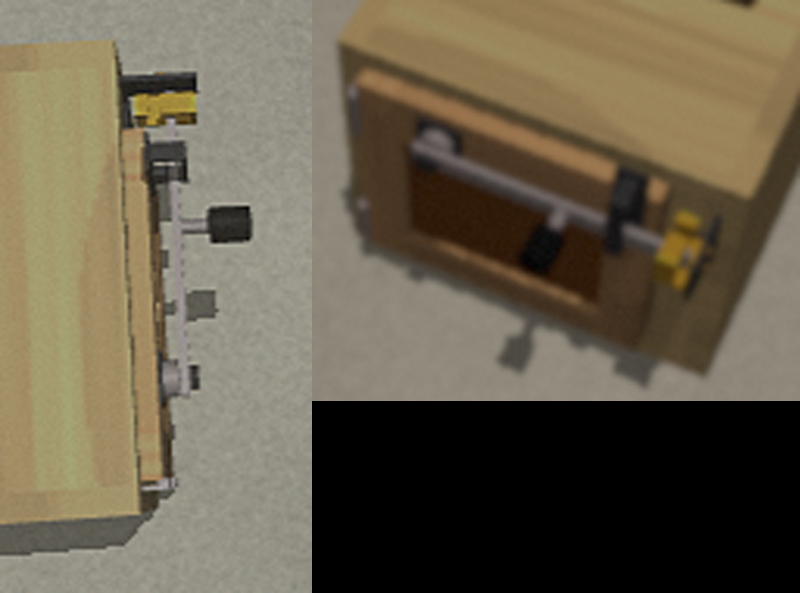

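```bash
cat >> h.py <<'E'
A0=np.radians(4.2); C=np.array([.577,.1016])
a=np.array([np.cos(A0),np.sin(A0)]); f=np.array([np.sin(A0),-np.cos(A0)])
H=C-.13*a+.144*f
from scipy.spatial.transform import Rotation as R
def pose():
    o=arm.observe();w,x,y,z=o["eef_rot"];return np.array(o["tool_pos"]),R.from_quat([x,y,z,w]),o
def down(yaw): # tool x at yaw, z down
    y=np.radians(yaw);return R.from_matrix(np.array([[np.cos(y),np.sin(y),0],[np.sin(y),-np.cos(y),0],[0,0,-1]]))
def plan(pts,p=None,r=None):
    """pts: list of (pos,yaw) one per row -> dp cm, rot deg"""
    if p is None:p,r,_=pose()
    D=[];Q=[]
    for q,yaw in pts:
        rr=down(yaw);D.append(np.round(r.inv().apply(np.array(q)-p)*100,2).tolist())
        Q.append(np.round((r.inv()*rr).as_rotvec(degrees=True),1).tolist());p,r=np.array(q),rr
    print("dp",D);print("rot",Q)
def line(p1,yaw1,n):
    p,r,_=pose();x=r.as_matrix()[:,0];y0=np.degrees(np.arctan2(x[1],x[0]))
    plan([(p+(np.array(p1)-p)*k/n,y0+(yaw1-y0)*k/n) for k in range(1,n+1)])
def knob(th,lift=0): # knob centre for gate angle
    c,s=np.cos(th),np.sin(th);g=c*a+s*f;n=c*f-s*a
    return np.append(H+.165*g+.052*n,.205+lift)
E
python3 - <<'E'
from h import *
print(H,knob(0),knob(1.57)); k=knob(0)
line([k[0]+.01,k[1]-.03,.32],94.2,20)
E
```

```text
[ 0.45789542 -0.05153425] [ 0.62626069 -0.0913103   0.205     ] [ 0.41825345 -0.21993115  0.205     ]
dp [[2.65, -1.39, -0.44], [2.73, -1.23, -0.44], [2.8, -1.06, -0.44], [2.86, -0.89, -0.44], [2.91, -0.71, -0.44], [2.95, -0.53, -0.44], [2.98, -0.35, -0.44], [2.99, -0.17, -0.44], [3.0, 0.02, -0.44], [2.99, 0.2, -0.44], [2.97, 0.38, -0.44], [2.94, 0.56, -0.44], [2.91, 0.74, -0.44], [2.85, 0.92, -0.44], [2.79, 1.09, -0.44], [2.72, 1.26, -0.44], [2.64, 1.42, -0.44], [2.55, 1.58, -0.44], [2.45, 1.73, -0.44], [2.34, 1.88, -0.44]]
rot [[0.0, 0.0, -3.5], [0.0, 0.0, -3.5], [0.0, 0.0, -3.5], [0.0, 0.0, -3.5], [0.0, 0.0, -3.5], [0.0, 0.0, -3.5], [0.0, 0.0, -3.5], [0.0, 0.0, -3.5], [0.0, 0.0, -3.5], [0.0, 0.0, -3.5], [0.0, 0.0, -3.5], [0.0, 0.0, -3.5], [0.0, 0.0, -3.5], [0.0, 0.0, -3.5], [0.0, 0.0, -3.5], [0.0, 0.0, -3.5], [0.0, 0.0, -3.5], [0.0, 0.0, -3.5], [0.0, 0.0, -3.5], [0.0, 0.0, -3.5]]
```

Request:
carry_out --hand '[1,1,1,1,1,1,1,1,1,1]' --dp '[[2.6,-1.4,-1],[2.7,-1.2,-1],[2.8,-1.1,-1],[2.9,-0.9,-1],[2.9,-0.7,-1],[2.9,-0.5,-1],[3,-0.4,-1],[3,-0.2,-0.5],[3,0,-0.5],[3,0.2,-0.5]]' --delta_rot '[[0,0,-3.5],[0,0,-3.5],[0,0,-3.5],[0,0,-3.5],[0,0,-3.5],[0,0,-3.5],[0,0,-3.5],[0,0,-3.5],[0,0,-3.5],[0,0,-3.5]]'

```text
t: 2.1
tool_pos: [0.4573, -0.3366, 0.3239]
eef_rot: [0.002, 0.859, 0.513, -0.001]
ft_force: [0.5, -0.0, -0.4]
finger_gap: 0.998
```

Run:
```python
from h import *
k=knob(0)
line([k[0],k[1]-.01,.32],94.2,10)
```

```text
dp [[2.87, 0.37, 0.03], [2.85, 0.53, 0.04], [2.81, 0.69, 0.04], [2.77, 0.85, 0.04], [2.72, 1.01, 0.04], [2.65, 1.16, 0.04], [2.58, 1.31, 0.04], [2.51, 1.45, 0.04], [2.42, 1.59, 0.04], [2.32, 1.73, 0.04]]
rot [[0.2, 0.2, -3.3], [0.0, 0.0, -3.3], [0.0, 0.0, -3.3], [0.0, 0.0, -3.3], [0.0, 0.0, -3.3], [0.0, 0.0, -3.3], [0.0, 0.0, -3.3], [0.0, 0.0, -3.3], [0.0, 0.0, -3.3], [0.0, 0.0, -3.3]]
```

Request:
carry_out --hand '[1,1,1,1,1,1,1,1,1,1]' --dp '[[2.9,0.4,0],[2.8,0.5,0],[2.8,0.7,0],[2.8,0.9,0],[2.7,1,0],[2.7,1.2,0],[2.6,1.3,0],[2.5,1.5,0],[2.4,1.6,0],[2.3,1.7,0]]' --delta_rot '[[0,0,-3.3],[0,0,-3.3],[0,0,-3.3],[0,0,-3.3],[0,0,-3.3],[0,0,-3.3],[0,0,-3.3],[0,0,-3.3],[0,0,-3.3],[0,0,-3.3]]'

```text
t: 3.1
tool_pos: [0.6301, -0.065, 0.3337]
eef_rot: [0.007, 0.654, 0.757, 0.0]
ft_force: [-0.2, -0.8, 0.1]
finger_gap: 1.0
```

Run:
```python
from h import *
p,r,o=pose();print(p,r.as_matrix()[:,0],o["ft_force"])
i=arm.camera_info("wrist");im=arm.read_camera("wrist");print(np.round(i["extrinsics"],3).tolist())
print("knob px",w2px("wrist",knob(0)))
cv2.imwrite("pics/w1.png",im[:,:,::-1])
k=knob(0);line([k[0],k[1],.32],94.2,1)
```

```text
[ 0.63005094 -0.06502081  0.3336979 ] [-0.14528527  0.9893341  -0.01049877] [-0.20352696 -0.82338741  0.10501714]
[[0.99, -0.133, -0.056, 0.616], [0.144, 0.934, 0.327, 0.017], [0.009, -0.331, 0.943, 0.476], [0.0, 0.0, 0.0, 1.0]]
knob px [260.52951329 230.49669321]
dp [[-3.22, -1.08, 1.35]]
rot [[0.7, 0.3, 4.8]]
```

View pics/w1.png

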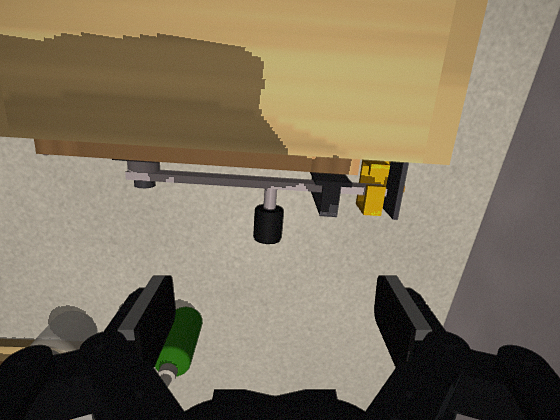

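The wrist view shows the knob at about (268,224), against a predicted (260,230), so the estimate is about 1 cm off at most. The yellow catch is at (372,190).

Run:
```python
from h import *
np.set_printoptions(precision=4,suppress=True)
print("knob",px2w("wrist",(268,224),.205),knob(0))
print("knob front/back top",px2w("wrist",(268,206),.217),px2w("wrist",(267,237),.217))
im=cv2.imread("pics/w1.png")
c=cv2.resize(im[140:250,240:410],None,fx=4.6,fy=4.6,interpolation=cv2.INTER_CUBIC);cv2.imwrite("pics/w1c.png",c)
```

```text
knob [ 0.6316 -0.0846  0.205 ] [ 0.6263 -0.0913  0.205 ]
knob front/back top [ 0.6287 -0.0649  0.217 ] [ 0.6318 -0.0911  0.217 ]
```

View pics/w1c.png

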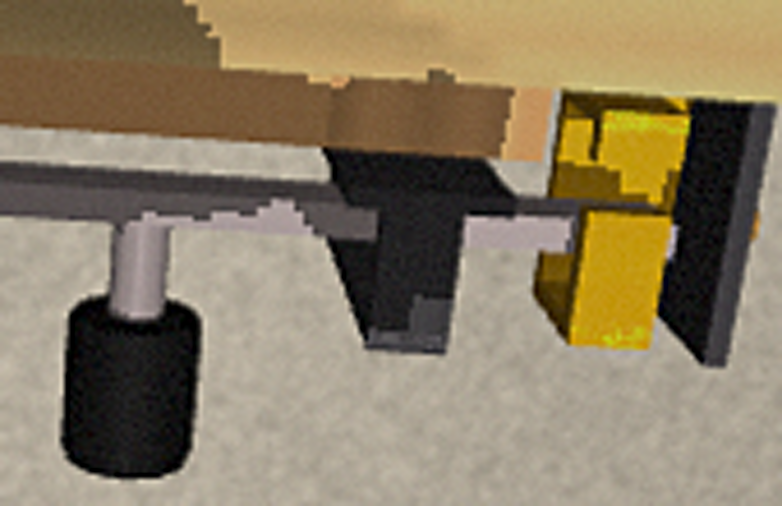

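The crop shows the bar (upright, pink top edge) at row 232, running under the yellow front lip. The lip's rear edge is at crop (628,210), and the rear lip lies above about row 190.

Run:
```python
from h import *
np.set_printoptions(precision=4,suppress=True)
q=lambda u,v,z:px2w("wrist",(240+u/4.6,140+v/4.6),z)
def cab(p): d=p[:2]-C; return np.array([-d@f,-d@a])
for n,u,v,z in [("bar top outer",520,252,.212),("bar top inner",520,216,.212),("frontlip rear",628,210,.2195),("frontlip front",612,345,.2195),("rearlip top?",640,112,.2195),("rearlip front?",650,190,.2195),("rearlip front?",650,175,.2195),("knob far top",130,465,.205),("knob near",135,305,.211),("knobL",65,390,.205),("knobR",195,390,.205)]:
    p=q(u,v,z);print(n,p,cab(p),"from hinge",(p[:2]-H)@a,(p[:2]-H)@f)
k=knob(0)+[.004,.0,0];p,r,o=pose();print(o["tool_pos"])
line([k[0],k[1],.30],94.2,4)
```

```text
bar top outer [ 0.6937 -0.0473  0.212 ] [-0.157  -0.1055] from hinge 0.2355344352156174 0.013005339070890451
bar top inner [ 0.6923 -0.041   0.212 ] [-0.1507 -0.1045] from hinge 0.23454402154281243 0.006662518902948996
frontlip rear [ 0.7076 -0.0355  0.2195] [-0.1463 -0.1202] from hinge 0.2502093619064326 0.0022608972286063942
frontlip front [ 0.7108 -0.059   0.2195] [-0.17   -0.1217] from hinge 0.2516891573267226 0.02599519410040959
rearlip top? [ 0.7054 -0.0192  0.2195] [-0.1298 -0.1192] from hinge 0.24924879822794582 -0.01415027747488489
rearlip front? [ 0.7103 -0.0316  0.2195] [-0.1426 -0.1232] from hinge 0.25322624283742706 -0.0013965346310971204
rearlip front? [ 0.7097 -0.0291  0.2195] [-0.1401 -0.1228] from hinge 0.25276663913317 -0.003906473908192432
knob far top [ 0.6341 -0.0999  0.205 ] [-0.2052 -0.0422] from hinge 0.1721749794895866 0.06116593656485244
knob near [ 0.63  -0.067  0.211] [-0.1721 -0.0406] from hinge 0.17055178266838078 0.028053672224705978
knobL [ 0.6203 -0.087   0.205 ] [-0.1913 -0.0294] from hinge 0.15935013831059758 0.04727969629968199
knobR [ 0.6435 -0.0835  0.205 ] [-0.1895 -0.0528] from hinge 0.18275644221226164 0.04546907965994052
[ 0.6317 -0.0577  0.3334]
dp [[-0.82, -0.18, 0.84], [-0.83, -0.15, 0.84], [-0.83, -0.13, 0.84], [-0.83, -0.12, 0.84]]
rot [[0.7, 0.3, 1.2], [0.0, 0.0, 1.2], [0.0, 0.0, 1.2], [0.0, 0.0, 1.2]]
```

Request:
carry_out --hand '[1,1,1,1,1,1,1]' --dp '[[-0.8,-0.2,0.8],[-0.8,-0.2,0.8],[-0.8,-0.1,0.8],[-0.8,-0.1,0.8],[0,0,0],[0,0,0],[0,0,0]]' --delta_rot '[[0.7,0.3,1.2],[0,0,1.2],[0,0,1.2],[0,0,1.2],[0,0,0],[0,0,0],[0,0,0]]'

```text
t: 3.85
tool_pos: [0.6281, -0.0929, 0.299]
eef_rot: [-0.001, 0.683, 0.73, -0.002]
ft_force: [-0.2, 0.0, 0.2]
finger_gap: 1.001
```

Run:
```python
from h import *
np.set_printoptions(precision=4,suppress=True)
import time
im=arm.read_camera("wrist");i=arm.camera_info("wrist")
p,r,o=pose();print(p,r.as_matrix(),o["ft_force"],o["dq"])
cv2.imwrite("pics/w2.png",im[:,:,::-1])
k=knob(0)+[.004,0,0];print("pred",w2px("wrist",k))
# black knob blob near the prediction
u,v=w2px("wrist",k).astype(int);g=im[v-45:v+45,u-45:u+45].max(2);m=(g<45).astype(np.uint8)
n,l,s,c=cv2.connectedComponentsWithStats(m);j=1+np.argmax(s[1:,4]);print(s[j],c[j]+[u-45,v-45],px2w("wrist",c[j]+[u-45,v-45],.208))
line([k[0],k[1],.30],94.2,4)
```

```text
[ 0.6282 -0.0928  0.2992] [[-0.0671  0.9977 -0.0029]
 [ 0.9977  0.0671 -0.002 ]
 [-0.0018 -0.0031 -1.    ]] [-0.5197 -1.247  -0.472 ] [-0.0066 -0.0008 -0.0042 -0.0045 -0.      0.      0.0002]
pred [278.2894 206.0396]
[  28   25   33   45 1344] [277.0156 207.9814] [ 0.6294 -0.0918  0.208 ]
dp [[0.03, 0.05, -0.02], [0.03, 0.05, -0.02], [0.03, 0.05, -0.02], [0.03, 0.05, -0.02]]
rot [[-0.2, 0.1, -0.1], [0.0, 0.0, -0.1], [0.0, 0.0, -0.1], [0.0, 0.0, -0.1]]
```

View pics/w2.png

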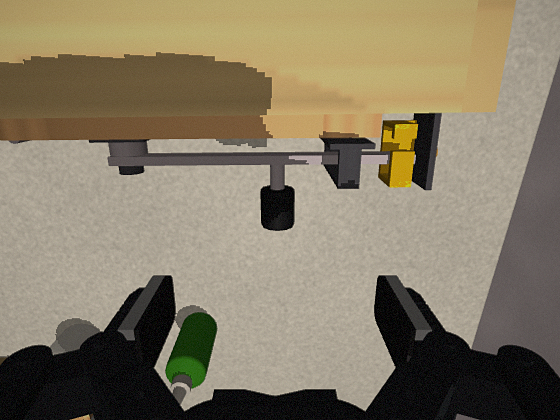

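The gripper is centred over the knob at (277,208). I'll recompute the slot and the keeper block clearance while going down with the hand half closed.

Run:
```python
from h import *
np.set_printoptions(precision=4,suppress=True)
fr=lambda p:np.array([(p[:2]-H)@a,(p[:2]-H)@f])*1000
for n,u,v,z in [("keeper outer",346,187,.215),("bar mid",375,158,.212)]:
    print(n,fr(px2w("wrist",(u,v),z)))
im=cv2.imread("pics/w2.png")
for col in (392,398,404,408):
    print(col,[(v,*im[v,col][::-1]) for v in range(118,190,2)] if col in(398,408) else '')
print([ (v,fr(px2w("wrist",(400,v),.2195))[1].round(1)) for v in range(120,190,4)])
```

```text
keeper outer [214.3405  35.7108]
bar mid [232.9327  16.8161]
392 
398 [(118, np.uint8(182), np.uint8(173), np.uint8(157)), (120, np.uint8(92), np.uint8(81), np.uint8(57)), (122, np.uint8(72), np.uint8(51), np.uint8(8)), (124, np.uint8(168), np.uint8(128), np.uint8(11)), (126, np.uint8(198), np.uint8(198), np.uint8(34)), (128, np.uint8(192), np.uint8(150), np.uint8(13)), (130, np.uint8(193), np.uint8(151), np.uint8(6)), (132, np.uint8(195), np.uint8(153), np.uint8(19)), (134, np.uint8(196), np.uint8(157), np.uint8(27)), (136, np.uint8(193), np.uint8(152), np.uint8(7)), (138, np.uint8(196), np.uint8(155), np.uint8(11)), (140, np.uint8(197), np.uint8(158), np.uint8(25)), (142, np.uint8(210), np.uint8(171), np.uint8(29)), (144, np.uint8(99), np.uint8(69), np.uint8(11)), (146, np.uint8(124), np.uint8(94), np.uint8(24)), (148, np.uint8(126), np.uint8(96), np.uint8(18)), (150, np.uint8(79), np.uint8(56), np.uint8(16)), (152, np.uint8(200), np.uint8(158), np.uint8(22)), (154, np.uint8(194), np.uint8(152), np.uint8(15)), (156, np.uint8(195), np.uint8(150), np.uint8(8)), (158, np.uint8(193), n
[... 2371 characters left out ...]
80, np.uint8(200), np.uint8(150), np.uint8(20)), (182, np.uint8(201), np.uint8(155), np.uint8(27)), (184, np.uint8(196), np.uint8(197), np.uint8(23)), (186, np.uint8(206), np.uint8(191), np.uint8(19)), (188, np.uint8(173), np.uint8(163), np.uint8(154))]
[(120, np.float64(-8.2)), (124, np.float64(-5.8)), (128, np.float64(-3.4)), (132, np.float64(-0.9)), (136, np.float64(1.6)), (140, np.float64(4.0)), (144, np.float64(6.5)), (148, np.float64(9.1)), (152, np.float64(11.6)), (156, np.float64(14.2)), (160, np.float64(16.7)), (164, np.float64(19.3)), (168, np.float64(22.0)), (172, np.float64(24.6)), (176, np.float64(27.3)), (180, np.float64(29.9)), (184, np.float64(32.6)), (188, np.float64(35.4))]
```

Request:
carry_out --hand '[0.6,0.6,0.6,0.6,0.6]' --dp '[[0,0.1,1.5],[0,0,1.5],[0,0,1.5],[0,0,1],[0,0,0]]' --delta_rot '[[0,0,0],[0,0,0],[0,0,0],[0,0,0],[0,0,0]]'

```text
t: 4.4
tool_pos: [0.6288, -0.0912, 0.239]
eef_rot: [-0.001, 0.682, 0.731, -0.002]
ft_force: [0.6, 0.4, -0.5]
finger_gap: 0.6
```

The slot middle is about 10–12 mm inward of the bar, so about 7.5 mm at the knob.

Request:
carry_out --hand '[0.6,0.6,0.6,0.6,0.6,0.6]' --dp '[[0,0,1.2],[0,0,1.2],[0,0,1.2],[0,0,1.2],[0,0,0.5],[0,0,0]]' --delta_rot '[[0,0,0],[0,0,0],[0,0,0],[0,0,0],[0,0,0],[0,0,0]]'

```text
t: 5.0
tool_pos: [0.6286, -0.0909, 0.1809]
eef_rot: [-0.001, 0.682, 0.731, -0.002]
ft_force: [0.2, -0.3, 0.2]
finger_gap: 0.598
```

Request:
carry_out --hand '[0.45,0.38,0.3,0.25,0.22,0.2,0.2]' --dp '[[0,0,0],[0,0,0],[0,0,0],[0,0,0],[0,0,0],[0,0,0],[0,0,0]]' --delta_rot '[[0,0,0],[0,0,0],[0,0,0],[0,0,0],[0,0,0],[0,0,0],[0,0,0]]' --squeeze 20

```text
t: 5.7
tool_pos: [0.6296, -0.091, 0.1821]
eef_rot: [0.0, 0.682, 0.731, -0.001]
ft_force: [0.3, 0.2, -1.7]
finger_gap: 0.271
```

Run:
```python
from h import *
im=arm.read_camera("wrist");cv2.imwrite("pics/w3.png",im[:,:,::-1]);p,r,o=pose();print(p,r.as_rotvec(),o["ft_force"],o["torque"],o["finger_gap"])
```

```text
[ 0.62960103 -0.09104697  0.18209712] [ 2.1423192   2.29772038 -0.00257684] [ 0.91531922 -0.30446877 -1.03597649] [ 0.00376321 -0.08106275  0.02489491] 0.27385372828103055
```

View pics/w3.png

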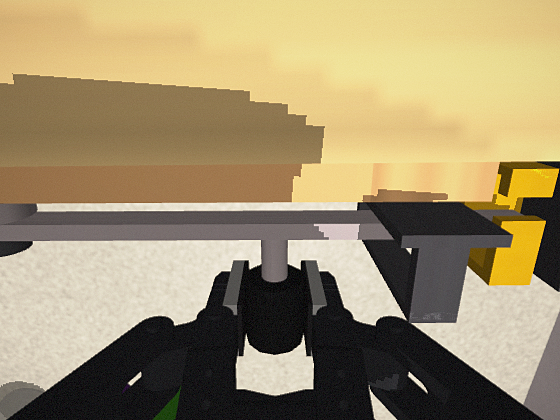

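The knob is held between the pads and the bar is free on both sides. Now I'll press in along the arc.

Request:
carry_out --hand '[0.2,0.2,0.2,0.2,0.2,0.2,0.2,0.2]' --dp '[[0.1,0.03,0],[0.1,0.03,0],[0.1,0.03,0],[0.1,0.03,0],[0.1,0.03,0],[0.1,0.03,0],[0.1,0.03,0],[0,0,0]]' --delta_rot '[[0,0,-0.4],[0,0,-0.4],[0,0,-0.4],[0,0,-0.4],[0,0,-0.3],[0,0,-0.3],[0,0,-0.3],[0,0,0]]'

```text
t: 6.55
tool_pos: [0.631, -0.0847, 0.1821]
eef_rot: [0.0, 0.665, 0.746, -0.001]
ft_force: [0.7, -1.3, -1.7]
finger_gap: 0.27
```

```bash
cat >> h.py <<'E'
def st():
    p,r,o=pose();x=r.as_matrix()[:,0]
    d=p[:2]-H-.004*a; 
    print("p",p.round(4),"yaw",np.degrees(np.arctan2(x[1],x[0])).round(2),"along,out mm",(d@a*1e3).round(1),(d@f*1e3).round(1),"th",(np.arctan2(.052,.165)-np.arctan2(d@f,d@a)).round(4)*-1,"F",np.round(o["ft_force"],1),"gap",round(o["finger_gap"],3),"t",round(o["t"],2))
E
python3 -c "
from h import *
st()
im=arm.read_camera('wrist');cv2.imwrite('pics/w4.png',cv2.resize(im[150:300,420:,::-1],None,fx=4,fy=4,interpolation=cv2.INTER_CUBIC));st()"
```

```text
p [ 0.631  -0.0847  0.1821] yaw 96.58 along,out mm 166.2 45.8 th -0.0365 F [ 0.7 -1.3 -1.7] gap 0.27 t 6.55
p [ 0.631  -0.0848  0.1821] yaw 96.56 along,out mm 166.2 45.8 th -0.0363 F [ 0.8 -0.6 -0.8] gap 0.278 t 6.6
```

View pics/w4.png

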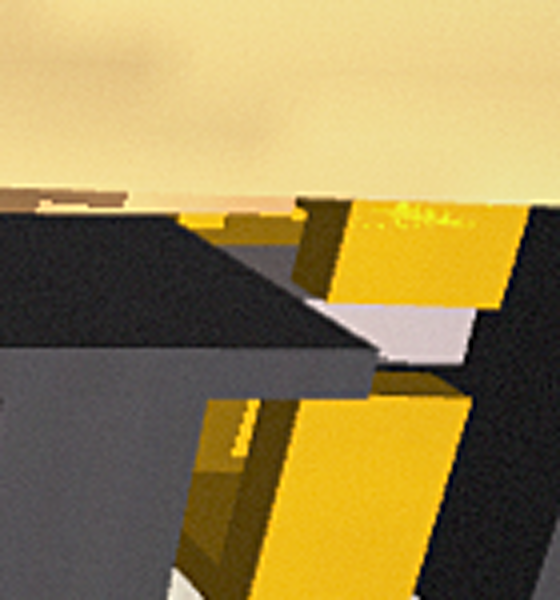

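The crop shows the bar's top (pink, outer edge at row 362). The slot's edges, projected to the bar's height, are at about rows 268 and 359. The bar needs about 1.3 mm more at the catch, or 0.85 mm at the knob.

Request:
carry_out --hand '[0.2,0.2,0.2,0.2]' --dp '[[0.05,0.02,0],[0.04,0.01,0],[0,0,0],[0,0,0]]' --delta_rot '[[0,0,-0.2],[0,0,-0.2],[0,0,0],[0,0,0]]'

```text
t: 7.0
tool_pos: [0.6311, -0.0841, 0.182]
eef_rot: [0.0, 0.663, 0.749, -0.002]
ft_force: [0.5, -0.4, -1.5]
finger_gap: 0.273
```

```bash
python3 -c "
from h import *
st()
im=arm.read_camera('wrist');c=cv2.resize(im[150:300,420:,::-1],None,fx=4,fy=4,interpolation=cv2.INTER_CUBIC);cv2.imwrite('pics/w5.png',c);st()
# edges along line between lips, slope ~ image
for u in (440,455): print(u,[(v,c[v,u].tolist()) for v in range(290,410,5)])"
```

```text
p [ 0.6311 -0.0841  0.182 ] yaw 96.95 along,out mm 166.4 45.1 th -0.0404 F [ 0.5 -0.4 -1.5] gap 0.273 t 7.0
p [ 0.6311 -0.0841  0.1821] yaw 96.95 along,out mm 166.4 45.1 th -0.0404 F [ 0.3 -0.7 -1.2] gap 0.273 t 7.05
440 [(290, [24, 184, 236]), (295, [22, 186, 237]), (300, [24, 188, 238]), (305, [25, 187, 238]), (310, [18, 186, 236]), (315, [0, 185, 241]), (320, [136, 192, 225]), (325, [206, 194, 210]), (330, [194, 194, 210]), (335, [193, 195, 212]), (340, [195, 196, 212]), (345, [195, 194, 211]), (350, [193, 193, 209]), (355, [193, 192, 210]), (360, [212, 212, 231]), (365, [141, 141, 154]), (370, [25, 24, 28]), (375, [23, 25, 23]), (380, [25, 30, 28]), (385, [25, 25, 24]), (390, [30, 20, 19]), (395, [22, 62, 79]), (400, [10, 84, 113]), (405, [3, 69, 93])]
455 [(290, [22, 186, 236]), (295, [20, 185, 237]), (300, [32, 188, 238]), (305, [21, 188, 237]), (310, [24, 186, 237]), (315, [5, 186, 240]), (320, [92, 188, 230]), (325, [195, 192, 210]), (330, [191, 191, 206]), (335, [195, 195, 212]), (340, [191, 193, 210]), (345, [195, 197, 214]), (350, [194, 195, 212]), (355, [194, 196, 213]), (360, [212, 213, 234]), (365, [148, 146, 159]), (370, [30, 33, 32]), (375, [15, 17, 17]), (380, [25, 24, 26]), (385, [28, 28, 29]), (390, [23, 25, 25]), (395, [27, 24, 21]), (400, [25, 13, 7]), (405, [16, 62, 82])]
```

Request:
carry_out --hand '[0.2,0.2,0.2,0.2,0.2,0.2]' --dp '[[0.03,0.01,0],[0,0,0],[0,0,-0.1],[0,0,-0.1],[0,0,-0.1],[0,0,0]]' --delta_rot '[[0,0,-0.1],[0,0,0],[0,0,0],[0,0,0],[0,0,0],[0,0,0]]'

```text
t: 7.65
tool_pos: [0.6311, -0.084, 0.1839]
eef_rot: [0.0, 0.662, 0.749, -0.002]
ft_force: [0.4, -1.0, -3.7]
finger_gap: 0.27
```

```bash
python3 -c "
from h import *
st()
im=arm.read_camera('wrist');c=cv2.resize(im[150:300,420:,::-1],None,fx=4,fy=4,interpolation=cv2.INTER_CUBIC);cv2.imwrite('pics/w6.png',c);st()"
```

```text
p [ 0.6311 -0.084   0.1839] yaw 97.06 along,out mm 166.4 45.0 th -0.0409 F [ 0.4 -1.  -3.7] gap 0.27 t 7.65
p [ 0.6311 -0.084   0.1839] yaw 97.06 along,out mm 166.4 45.0 th -0.0411 F [ 1.2 -1.1 -4.3] gap 0.274 t 7.7
```

View pics/w6.png

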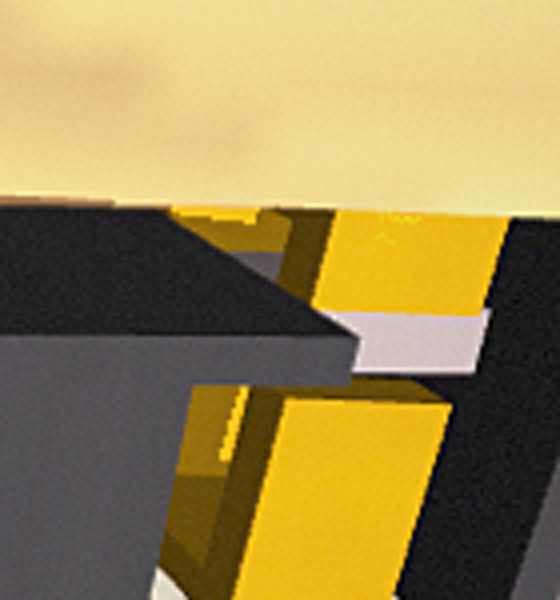

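Request:
carry_out --hand '[0.2,0.2,0.2,0.2]' --dp '[[0.04,0.01,0],[0,0,0],[0,0,-0.1],[0,0,0]]' --delta_rot '[[0,0,-0.1],[0,0,0],[0,0,0],[0,0,0]]'

```text
t: 8.1
tool_pos: [0.6311, -0.0839, 0.1848]
eef_rot: [0.0, 0.662, 0.75, -0.002]
ft_force: [0.3, -1.0, -4.3]
finger_gap: 0.273
```

```bash
python3 -c "
from h import *
st()
im=arm.read_camera('wrist');c=cv2.resize(im[150:300,420:,::-1],None,fx=4,fy=4,interpolation=cv2.INTER_CUBIC);cv2.imwrite('pics/w7.png',c);st()
i=c.astype(int);u=430;print([(v,c[v,u].tolist()) for v in range(290,420,6)])"
```

```text
p [ 0.6311 -0.0839  0.1848] yaw 97.16 along,out mm 166.4 45.0 th -0.0413 F [ 0.3 -1.  -4.3] gap 0.273 t 8.1
p [ 0.6311 -0.0839  0.1848] yaw 97.16 along,out mm 166.4 45.0 th -0.0412 F [-0.1 -2.4 -3.7] gap 0.273 t 8.15
[(290, [24, 189, 238]), (296, [17, 183, 234]), (302, [28, 186, 238]), (308, [0, 185, 240]), (314, [169, 192, 218]), (320, [201, 195, 209]), (326, [194, 194, 211]), (332, [190, 190, 207]), (338, [194, 195, 212]), (344, [195, 195, 213]), (350, [188, 190, 204]), (356, [193, 191, 209]), (362, [193, 195, 211]), (368, [192, 193, 210]), (374, [205, 203, 222]), (380, [27, 27, 30]), (386, [26, 20, 17]), (392, [31, 42, 49]), (398, [2, 74, 100]), (404, [20, 167, 222]), (410, [28, 188, 239]), (416, [21, 184, 236])]
```

The force is steady at about −4 N while the bar rises 5 mm at the catch, so the bar is in the slot. I'll continue lifting.

Request:
carry_out --hand '[0.2,0.2,0.2,0.2]' --dp '[[0,0,-0.12],[0,0,-0.12],[0,0,-0.12],[0,0,0]]' --delta_rot '[[0,0,0],[0,0,0],[0,0,0],[0,0,0]]'

```text
t: 8.55
tool_pos: [0.631, -0.0841, 0.1886]
eef_rot: [0.0, 0.661, 0.75, -0.002]
ft_force: [0.8, -1.2, -2.9]
finger_gap: 0.278
```

```bash
python3 -c "
from h import *
st()"
```

```text
p [ 0.631  -0.0841  0.1886] yaw 97.19 along,out mm 166.2 45.1 th -0.0402 F [ 0.8 -1.2 -2.9] gap 0.278 t 8.55
```

Request:
carry_out --hand '[0.2,0.2,0.2,0.2,0.2,0.2,0.2,0.2]' --dp '[[0,0,-0.15],[0,-0.01,-0.15],[0,-0.01,-0.15],[0,-0.01,-0.15],[0,-0.02,-0.15],[0,-0.02,-0.15],[0,0,0],[0,0,0]]' --delta_rot '[[0,0,0],[0,0,0],[0,0,0],[0,0,0],[0,0,0],[0,0,0],[0,0,0],[0,0,0]]'

```text
t: 9.35
tool_pos: [0.63, -0.0842, 0.1986]
eef_rot: [0.0, 0.661, 0.75, -0.002]
ft_force: [0.6, -0.8, -3.5]
finger_gap: 0.276
```

```bash
python3 -c "
from h import *
st()
im=arm.read_camera('wrist');cv2.imwrite('pics/w8.png',im[100:350,160:,::-1]);st()"
```

```text
p [ 0.63   -0.0842  0.1986] yaw 97.19 along,out mm 165.3 45.2 th -0.0385 F [ 0.6 -0.8 -3.5] gap 0.276 t 9.35
p [ 0.6301 -0.0842  0.1986] yaw 97.19 along,out mm 165.3 45.2 th -0.0384 F [ 0.8 -1.7 -3.2] gap 0.269 t 9.4
```

View pics/w8.png

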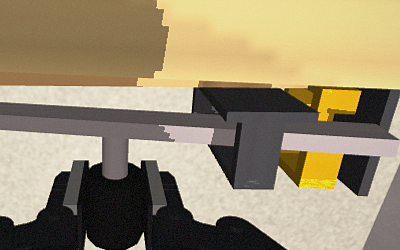

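The bar is 16.5 mm up at the knob and clearly above both lips, with its end visible over the yellow catch. Now I'll swing out.

```bash
cat >> h.py <<'E'
def swing(dth_deg,n,Hh=None):
    Hh=H+.004*a if Hh is None else Hh
    p,r,_=pose();x=r.as_matrix()[:,0];y0=np.degrees(np.arctan2(x[1],x[0]));P=[]
    for k in range(1,n+1):
        t=-np.radians(dth_deg*k/n);M=np.array([[np.cos(t),-np.sin(t)],[np.sin(t),np.cos(t)]])
        P.append((np.append(Hh+M@(p[:2]-Hh),p[2]),y0-dth_deg*k/n))
    plan(P)
E
python3 -c "
from h import *
swing(10,10)"
```

```text
dp [[-0.28, -0.1, 0.0], [-0.28, -0.1, 0.0], [-0.28, -0.1, 0.0], [-0.28, -0.1, 0.0], [-0.28, -0.1, 0.0], [-0.28, -0.1, 0.0], [-0.28, -0.1, 0.0], [-0.28, -0.1, 0.0], [-0.28, -0.1, 0.0], [-0.28, -0.1, 0.0]]
rot [[-0.2, 0.2, 1.0], [0.0, 0.0, 1.0], [0.0, 0.0, 1.0], [0.0, 0.0, 1.0], [0.0, 0.0, 1.0], [0.0, 0.0, 1.0], [0.0, 0.0, 1.0], [0.0, 0.0, 1.0], [0.0, 0.0, 1.0], [0.0, 0.0, 1.0]]
```

Request:
carry_out --hand '[0.2,0.2,0.2,0.2,0.2,0.2,0.2,0.2,0.2,0.2]' --dp '[[-0.29,-0.09,0],[-0.29,-0.09,0],[-0.29,-0.09,0],[-0.29,-0.09,0],[-0.29,-0.09,0],[-0.29,-0.09,0],[-0.29,-0.09,0],[-0.29,-0.09,0],[-0.29,-0.09,0],[0,0,0]]' --delta_rot '[[0,0,1],[0,0,1],[0,0,1],[0,0,1],[0,0,1],[0,0,1],[0,0,1],[0,0,1],[0,0,1],[0,0,0]]'

```text
t: 10.4
tool_pos: [0.6223, -0.1115, 0.1984]
eef_rot: [-0.001, 0.722, 0.692, -0.002]
ft_force: [0.9, -1.1, -4.2]
finger_gap: 0.276
```

```bash
python3 -c "
from h import *
st();swing(15,10)"
```

```text
p [ 0.6223 -0.1115  0.1984] yaw 87.51 along,out mm 155.6 71.8 th 0.127 F [ 0.9 -1.1 -4.2] gap 0.276 t 10.4
dp [[-0.42, -0.14, 0.0], [-0.42, -0.14, 0.0], [-0.42, -0.14, 0.0], [-0.42, -0.14, 0.0], [-0.42, -0.14, 0.0], [-0.42, -0.14, 0.0], [-0.42, -0.14, 0.0], [-0.42, -0.14, 0.0], [-0.42, -0.14, 0.0], [-0.42, -0.14, 0.0]]
rot [[-0.2, 0.1, 1.5], [0.0, 0.0, 1.5], [0.0, 0.0, 1.5], [0.0, 0.0, 1.5], [0.0, 0.0, 1.5], [0.0, 0.0, 1.5], [0.0, 0.0, 1.5], [0.0, 0.0, 1.5], [0.0, 0.0, 1.5], [0.0, 0.0, 1.5]]
```

Request:
carry_out --hand '[0.2,0.2,0.2,0.2,0.2,0.2,0.2,0.2,0.2,0.2]' --dp '[[-0.43,-0.14,0],[-0.43,-0.14,0],[-0.43,-0.14,0],[-0.43,-0.14,0],[-0.43,-0.14,0],[-0.43,-0.14,0],[-0.43,-0.14,0],[-0.43,-0.14,0],[-0.43,-0.14,0],[-0.43,-0.14,0]]' --delta_rot '[[-0.2,0.1,1.5],[0,0,1.5],[0,0,1.5],[0,0,1.5],[0,0,1.5],[0,0,1.5],[0,0,1.5],[0,0,1.5],[0,0,1.5],[0,0,1.5]]'

```text
t: 11.4
tool_pos: [0.5994, -0.1538, 0.1986]
eef_rot: [-0.0, 0.813, 0.583, -0.0]
ft_force: [-0.1, 1.3, -2.7]
finger_gap: 0.279
```

```bash
python3 -c "
from h import *
st();swing(16,8)"
```

```text
p [ 0.5994 -0.1538  0.1986] yaw 71.28 along,out mm 129.6 112.3 th 0.4089 F [-0.1  1.3 -2.7] gap 0.279 t 11.4
dp [[-0.57, -0.19, -0.0], [-0.57, -0.19, 0.0], [-0.57, -0.19, 0.0], [-0.57, -0.19, 0.0], [-0.57, -0.19, 0.0], [-0.57, -0.19, 0.0], [-0.57, -0.19, 0.0], [-0.57, -0.19, 0.0]]
rot [[-0.0, -0.0, 2.0], [0.0, 0.0, 2.0], [0.0, 0.0, 2.0], [0.0, 0.0, 2.0], [0.0, 0.0, 2.0], [0.0, 0.0, 2.0], [0.0, 0.0, 2.0], [0.0, 0.0, 2.0]]
```

Request:
carry_out --hand '[0.2,0.2,0.2,0.2,0.2,0.2,0.2,0.2,0.2,0.2]' --dp '[[-0.57,-0.19,0],[-0.57,-0.19,0],[-0.57,-0.19,0],[-0.57,-0.19,0],[-0.57,-0.19,0],[-0.57,-0.19,0],[-0.57,-0.19,0],[-0.57,-0.19,0],[-0.57,-0.19,0],[-0.57,-0.19,0]]' --delta_rot '[[0,0,2],[0,0,2],[0,0,2],[0,0,2],[0,0,2],[0,0,2],[0,0,2],[0,0,2],[0,0,2],[0,0,2]]'

```text
t: 12.4
tool_pos: [0.5514, -0.1977, 0.1985]
eef_rot: [-0.001, 0.908, 0.419, -0.0]
ft_force: [-0.5, 0.4, -3.8]
finger_gap: 0.277
```

```bash
python3 -c "
from h import *
st();swing(20,10)"
```

```text
p [ 0.5514 -0.1977  0.1985] yaw 49.51 along,out mm 78.6 152.6 th 0.7899 F [-0.5  0.4 -3.8] gap 0.277 t 12.4
dp [[-0.57, -0.2, 0.0], [-0.57, -0.2, 0.0], [-0.57, -0.2, 0.0], [-0.57, -0.2, 0.0], [-0.57, -0.2, 0.0], [-0.57, -0.2, 0.0], [-0.57, -0.2, 0.0], [-0.57, -0.2, 0.0], [-0.57, -0.2, 0.0], [-0.57, -0.2, 0.0]]
rot [[-0.1, 0.0, 2.0], [0.0, 0.0, 2.0], [0.0, 0.0, 2.0], [0.0, 0.0, 2.0], [0.0, 0.0, 2.0], [0.0, 0.0, 2.0], [0.0, 0.0, 2.0], [0.0, 0.0, 2.0], [0.0, 0.0, 2.0], [0.0, 0.0, 2.0]]
```

Request:
carry_out --hand '[0.2,0.2,0.2,0.2,0.2,0.2,0.2,0.2,0.2,0.2]' --dp '[[-0.57,-0.2,0],[-0.57,-0.2,0],[-0.57,-0.2,0],[-0.57,-0.2,0],[-0.57,-0.2,0],[-0.57,-0.2,0],[-0.57,-0.2,0],[-0.57,-0.2,0],[-0.57,-0.2,0],[-0.57,-0.2,0]]' --delta_rot '[[0,0,2],[0,0,2],[0,0,2],[0,0,2],[0,0,2],[0,0,2],[0,0,2],[0,0,2],[0,0,2],[0,0,2]]'

```text
t: 13.4
tool_pos: [0.4903, -0.2208, 0.1987]
eef_rot: [-0.0, 0.971, 0.239, -0.0]
ft_force: [0.2, 0.4, -2.7]
finger_gap: 0.277
```

```bash
python3 -c "
from h import *
st();swing(20,10);print(arm.observe()['q'])"
```

```text
p [ 0.4903 -0.2208  0.1987] yaw 27.68 along,out mm 15.9 171.2 th 1.1728 F [ 0.2  0.4 -2.7] gap 0.277 t 13.4
dp [[-0.57, -0.2, 0.0], [-0.57, -0.2, 0.0], [-0.57, -0.2, 0.0], [-0.57, -0.2, 0.0], [-0.57, -0.2, 0.0], [-0.57, -0.2, 0.0], [-0.57, -0.2, 0.0], [-0.57, -0.2, 0.0], [-0.57, -0.2, 0.0], [-0.57, -0.2, 0.0]]
rot [[-0.0, 0.0, 2.0], [0.0, 0.0, 2.0], [0.0, 0.0, 2.0], [0.0, 0.0, 2.0], [0.0, 0.0, 2.0], [0.0, 0.0, 2.0], [0.0, 0.0, 2.0], [0.0, 0.0, 2.0], [0.0, 0.0, 2.0], [0.0, 0.0, 2.0]]
[ 0.69466874  0.11994777 -0.34477959  1.76478619  0.04229938  1.2647668
 -0.74823442]
```

Request:
carry_out --hand '[0.2,0.2,0.2,0.2,0.2,0.2,0.2,0.2,0.2,0.2]' --dp '[[-0.57,-0.2,0],[-0.57,-0.2,0],[-0.57,-0.2,0],[-0.57,-0.2,0],[-0.57,-0.2,0],[-0.57,-0.2,0],[-0.57,-0.2,0],[-0.57,-0.2,0],[-0.57,-0.2,0],[-0.42,-0.15,0]]' --delta_rot '[[0,0,2],[0,0,2],[0,0,2],[0,0,2],[0,0,2],[0,0,2],[0,0,2],[0,0,2],[0,0,2],[0,0,1.5]]'

```text
t: 14.4
tool_pos: [0.4264, -0.2197, 0.1989]
eef_rot: [0.0, 0.998, 0.056, -0.0]
ft_force: [-0.1, 0.8, -4.1]
finger_gap: 0.278
```

Request:
carry_out --hand '[0.2,0.2,0.2,0.2]' --dp '[[-0.28,-0.1,0],[-0.14,-0.05,0],[0,0,0],[0,0,0]]' --delta_rot '[[0,0,1],[0,0,0.5],[0,0,0],[0,0,0]]'

```text
t: 14.8
tool_pos: [0.4211, -0.2185, 0.199]
eef_rot: [0.001, 0.999, 0.041, 0.0]
ft_force: [-0.0, -1.0, -3.9]
finger_gap: 0.275
```

```bash
python3 -c "
from h import *
st()"
```

```text
p [ 0.4211 -0.2185  0.199 ] yaw 4.65 along,out mm -52.9 163.8 th 1.5779 F [-0.  -1.  -3.9] gap 0.275 t 14.8
```

Request:
carry_out --hand '[0.2,0.2,0.2,0.2,0.2,0.2,0.2,0.2,0.2,0.2]' --dp '[[0,0.02,0.2],[0,0.02,0.2],[0,0.01,0.2],[0,0.01,0.2],[0,0.01,0.2],[0,0,0.2],[0,0,0.2],[0,0,0.1],[0,0,0.1],[0,0,0]]' --delta_rot '[[0,0,0],[0,0,0],[0,0,0],[0,0,0],[0,0,0],[0,0,0],[0,0,0],[0,0,0],[0,0,0],[0,0,0]]'

```text
t: 15.8
tool_pos: [0.4233, -0.2201, 0.1845]
eef_rot: [0.001, 0.999, 0.041, 0.002]
ft_force: [-0.4, -1.7, 1.5]
finger_gap: 0.273
```

```bash
python3 -c "
from h import *
st()"
```

```text
p [ 0.4233 -0.2201  0.1845] yaw 4.64 along,out mm -50.8 165.5 th 1.5635 F [-0.4 -1.7  1.5] gap 0.273 t 15.8
```

Request:
carry_out --hand '[0.3,0.34,0.4,0.46,0.52,0.6,0.6,0.6]' --dp '[[0,0,0],[0,0,0],[0,0,0],[0,0,0],[0,0,0],[0,0,0],[0,0,0],[0,0,0]]' --delta_rot '[[0,0,0],[0,0,0],[0,0,0],[0,0,0],[0,0,0],[0,0,0],[0,0,0],[0,0,0]]'

```text
t: 16.6
tool_pos: [0.4237, -0.2194, 0.184]
eef_rot: [0.001, 0.999, 0.041, 0.002]
ft_force: [0.1, 0.1, 0.3]
finger_gap: 0.599
```

Request:
carry_out --hand '[0.6,0.6,0.6,0.6,0.6,0.6,0.6,0.6,0.6,0.6]' --dp '[[0,0,-0.5],[0,0,-1],[0,0,-1.5],[0,0,-2],[0,0,-2],[0,0,-2],[0,0,-2],[0,0,-2],[0,0,-1],[0,0,0]]' --delta_rot '[[0,0,0],[0,0,0],[0,0,0],[0,0,0],[0,0,0],[0,0,0],[0,0,0],[0,0,0],[0,0,0],[0,0,0]]'

```text
t: 17.6
tool_pos: [0.4232, -0.2191, 0.3364]
eef_rot: [0.002, 0.999, 0.041, 0.004]
ft_force: [0.5, -0.3, -0.5]
finger_gap: 0.601
```

```bash
python3 -c "
from h import *
st()
w=arm.read_camera('wrist')
s=arm.read_camera('scene');t=arm.read_camera('top')
r=np.zeros((600,800,3),np.uint8);r[:300,:400]=cv2.resize(s,(400,300));r[:300,400:]=cv2.resize(t,(400,300));r[300:,:400]=cv2.resize(w,(400,300))
r[300:,400:]=cv2.resize(s[120:285,200:420],(400,300))
cv2.imwrite('pics/end.png',r[:,:,::-1])
for c in ('scene','top'):
  for n in ['latch_bar','green_bottle','purple_bottle','medium_jar','squeegee']: print(c,n,[(np.round(d['at'],3).tolist(),round(d['confidence'],2)) for d in arm.recognise(c,n)[:1]])
"
```

```text
p [ 0.4232 -0.2191  0.3364] yaw 4.72 along,out mm -50.9 164.6 th 1.5653 F [ 0.5 -0.3 -0.5] gap 0.601 t 17.6
scene latch_bar [([0.454, -0.218, 0.213], 0.79)]
scene green_bottle [([0.544, -0.368, 0.089], 0.58)]
scene purple_bottle [([0.468, -0.379, 0.096], 0.64)]
scene medium_jar [([0.375, -0.405, 0.092], 0.76)]
scene squeegee [([0.576, 0.134, 0.264], 0.92)]
top latch_bar [([0.452, -0.21, 0.212], 0.98)]
top green_bottle [([0.53, -0.348, 0.095], 0.84)]
top purple_bottle []
top medium_jar []
top squeegee [([0.568, 0.146, 0.263], 0.89)]
```

View pics/end.png

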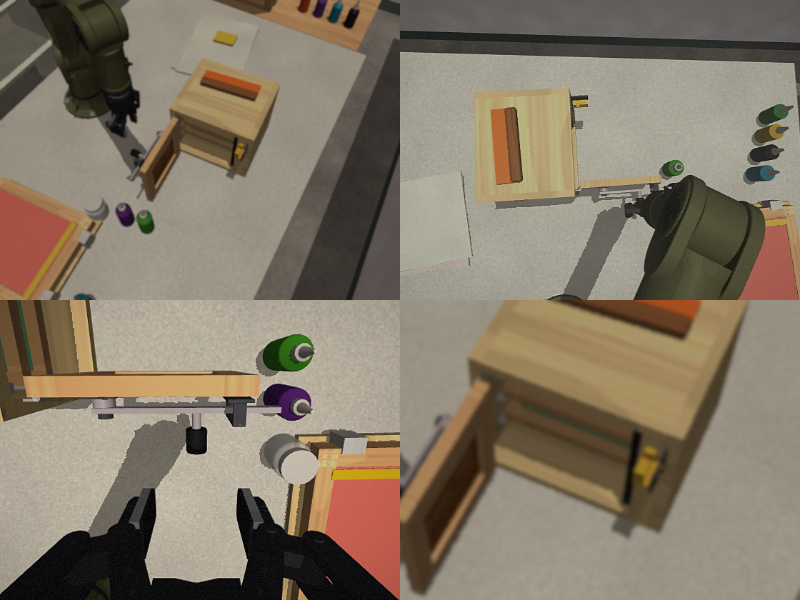

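The gate stands open at about 90°, the bar is level, the bottles, jar and squeegee are in place, and the gripper is clear. I'm handing in.

```bash
python3 -c "
from station import arm
print(arm.hand_in())"
```

```text
the job is handed in; nothing more can be done
None
```

The gate is open at about a right angle (≈1.57 rad), with the bar let down and the gripper clear. I handed the job in shortly after 17.6 s of robot time; the limit is 72 s.

- **Latch:** I gripped the knob from above and eased the gate in about 7 mm at the knob. I lined the bar up with the slot from close wrist pictures and lifted in small steps. The pull settled at about 3–4 N with no build-up, so the bar came out freely.
- **Swing:** I swung the gate along its hinge arc at about 2° per 0.1 s. Then I lowered the bar until it carried its own weight, and let go.
- **Last checks:** The force on the tool was near zero after release. In the last pictures the gate stands open, the bar looks level, and the bottles, jar and squeegee look as they were. The networks' positions for the bottles and jar match the start within about 4 mm.
- **Gaps in the checks:**
  - In the last top view, the arm hid the purple bottle and the jar, so I checked those two in the scene and wrist pictures instead.
  - The top view's two squeegee readings differ by about 5 mm, roughly the network's stated error of about 4 mm. Nothing touched the squeegee.
  - During the first lift the force rose to about 4 N. I couldn't rule out a light brush on a lip there, so I nudged the bar about 0.1–0.4 mm further in before going on.

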